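# Put four mixed-up bench containers back on their colour-coded stations

## Task

The four containers have been mixed up: each stands on a station of the wrong colour. Rearrange them so that each stands upright in the middle of the station whose disc has the colour of its own cap or lid (blue cap on blue, black lid on black, white dome on white, red cap on red); no station is free, so park one on a clear patch of the bare worktop while you swap. Keep every container upright throughout, and leave the timer and the rubber stopper where they are.

Things in the scene. Friction and masses are not known exactly. Their poses are not given: they have to be found in the camera images.
- blue_bottle_mid (a point): Small white bottle with a blue screw cap, round, upright, 33 mm in diameter at the body, 66 mm tall. The point is at its centre, half-way up (33 mm above its underside); z is up. Grasp it round the body.
- black_jar_mid (a point): Low white jar with a broad black lid, round, upright, 60 mm in diameter, 41 mm tall. The point is at its centre, half-way up (20.5 mm above its underside); z is up. Grasp it round the body.
- white_bottle_mid (a point): White bottle whose upper half is a rounded white dome cap, round, upright, 51 mm in diameter, 98 mm tall. The point is at its centre, half-way up (49 mm above its underside); z is up. Grasp it round the body, anywhere up to 75 mm above its underside.
- red_bottle_mid (a point): White bottle with a wide red screw cap, round, upright, 46 mm in diameter, 80 mm tall. The point is at its centre, half-way up (40 mm above its underside); z is up. Grasp it round the body.
- bench_timer_mid (a point): Bystander: white bench timer with a grey display, 58 x 64 mm, 21 mm tall, lying loose on the worktop. The point is at its centre, half-way up.
- bung_mid (a point): Bystander: dark grey tapered rubber stopper standing loose on the worktop, 42 mm in diameter, 28 mm tall. The point is at its centre, half-way up (14 mm above its underside).
- station_blue_mid (a point): The blue station: a square grey plate, 100 x 100 x 6 mm, fixed to the worktop, with a blue disc 78 mm in diameter in its middle. The point is the middle of the disc, on the upper face of the plate, 6 mm above the worktop; z is up, x and y run along the plate's edges.
- station_black_mid (a point): The black station: a square grey plate, 100 x 100 x 6 mm, fixed to the worktop, with a black disc 78 mm in diameter in its middle. The point is the middle of the disc, on the upper face of the plate, 6 mm above the worktop; z is up, x and y run along the plate's edges.
- station_white_mid (a point): The white station: a square grey plate, 100 x 100 x 6 mm, fixed to the worktop, with a white disc 78 mm in diameter in its middle. The point is the middle of the disc, on the upper face of the plate, 6 mm above the worktop; z is up, x and y run along the plate's edges.
- station_red_mid (a point): The red station: a square grey plate, 100 x 100 x 6 mm, fixed to the worktop, with a red disc 78 mm in diameter in its middle. The point is the middle of the disc, on the upper face of the plate, 6 mm above the worktop; z is up, x and y run along the plate's edges.
There are look-alikes about, which are no part of the job. Leave any orange, turquoise or yellow look-alike of the part that bears blue_bottle_mid alone.

How it is judged:
By the outcome, as a careful person would: the job done as asked, in the order asked, and still so for the second after the job is handed in, with the robot touching nothing.
It also fails if it takes over 125 s, if anything falls off the work surface, if the arm or the gripper's body presses on something with over 40 N, if the wrist force passes 120 N, or if a joint passes its speed limit or range.

## Robot

A 6-joint arm with a two-finger parallel gripper is mounted at the origin on a cart in front of the work surface, level with it; the furniture and walls round the work are solid. World frame = base frame: x ahead of the robot, y to its left, z up, the work surface at z = 0. Lengths are in m, angles in rad, forces in N, time in s.
With the tool pointing down it reaches from about 0.35 to 0.775 m from the base axis. Payload 5.5 kg.
Tool frame: the origin (TCP) lies on the mounting face of the last link; the fingertips stand 173 mm ahead of it and the grasp point (between the pads) lies 155 mm ahead of it; z points along the fingers, y is the direction in which the jaws open and shut (so a half turn about z gives the same grasp; the last joint's range is limited). The gripper opens to 85 mm and grips with 20 to 120 N. Pads are 22 mm wide; open, the fingers measure 114 mm over their backs; the gripper's body (76 mm by 85 mm) begins 54 mm behind the grasp point. The pads swing forward as they close: fully open they stand 13 mm farther back than shut.
Start: joints at [-1.281, 0.313, 0.046, 1.304, 0, 1.431], TCP at [0.24, -0.523, 0.405] pointing down, gripper open.
Joint ranges: [-2.76, 2.76], [-0.86, 1.69], [-1.03, 1.26], [-2.2, 2.34], [-1.47, 1.5], [-3.14, 3.14]. Speed limits (rad/s): [2.57, 2.57, 3.14, 3.14, 3.14, 3.14].

## Interface

Orientations are given as a unit quaternion [w, x, y, z].
In Python, from workcell import * gives the robot as it stands. The module is installed in compiled form; this text tells all that it offers.
- The arm moves only by the shell command python3 -m crank 'ROWS' [FORCE]. ROWS is JSON, a list of rows, each a list of 7 numbers: the shift along the tool's x, y, z in mm, then the turn, a rotation vector about the tool's x, y, z in degrees, then the opening, from 0 (shut) to 1 (fully open). A call has exactly 8 rows; each row shifts and turns the commanded pose from where the row before left it, along the tool's axes as they then stand; what a row does not reach is not made up. A row lasts 1/8 s, in which the tool goes at most 62.5 mm and 10.7 degrees, less where a joint would pass 70% of its speed; a pose out of reach is approached as far as the arm can. A call with a gripper value outside its range is refused whole. The fingers move at their own pace and stop on an object; FORCE is the grip in N (left out, the last holds). Time passes only in rows, so rows that do not move let the fingers close, or fill a call up. It gives the time, the measured TCP pose, the force and the opening at its end, in the units of the state.
- get_state(): the state, without advancing time (a new reading comes with each control period).
- read_camera(name): name is "scene" or "top" or "wrist"; returns the picture (384x512x3 uint8, blue, green, red); there is no depth.
- calibration(name): a dict with "fx", "fy", "cx", "cy" (pixels), "extrinsics" (4x4, takes a point from world to camera coordinates). Camera axes: x right, y down, z forward; pixel columns grow to the right and rows downward; lengths in m; the calibration is good to about 2 mm. A picture is of the moment at which its call begins: read the wrist's pose just before it. calibration takes no time and is no camera call; for the wrist camera it gives the pose at the moment of the call.
- hand_in(): hands the job in, once; it reports no verdict.
The state is a dict: "clock": time; "joint_pos": joint angles; "qvel": joint speeds; "tau": joint torques, N m; "tcp_pos": TCP position; "orientation": TCP orientation; "wrist_force": force on the tool from outside, world axes, zero at the start; "ft_torque": the same for the moment, N m; "finger_gap": finger opening in m.
Only numpy, scipy, OpenCV 4.12 (cv2) and the standard library are available. Lean on these libraries where they do the work, as an engineer would, in place of code of your own. Each camera call takes 0.05 s, during which the arm holds its last target.

## Working session

There is one attempt and no reset: what is moved stays moved. The work goes in short steps, Python scripts to look and compute and a shell command to move; the robot and the scene stay as the last step left them, time stands still between calls to the robot, and variables do not carry over. Pictures are saved under pics/ and viewed, and the job is handed in when it is done.

```bash
mkdir -p pics
python3 - <<'E'
from workcell import *
import cv2
print(get_state())
for n in ["scene","top","wrist"]:
    im=read_camera(n); cv2.imwrite(f"pics/{n}0.png",im)
    c=calibration(n); print(n,c["fx"],c["cx"],c["cy"],c["extrinsics"])
E
```

```text
{'clock': 0.0, 'joint_pos': array([-1.28062256e+00,  3.13954333e-01,  4.49525511e-02,  1.30357094e+00,
        3.71653835e-05,  1.43117252e+00]), 'qvel': array([-0.00208969,  0.00089722, -0.00127724, -0.0009759 ,  0.00056553,
        0.00033878]), 'tau': array([-1.07031294e-03, -4.80622101e+01,  2.98534763e+01,  1.94330671e-02,
       -2.54894712e-04, -3.17886688e-06]), 'tcp_pos': array([ 0.23951866, -0.52251269,  0.40382398]), 'orientation': array([-8.87078552e-04,  9.76997601e-01,  2.13248443e-01, -4.82657738e-05]), 'wrist_force': array([ 0.04362755,  0.338241  , -0.47856859]), 'ft_torque': array([-0.03307051, -0.02675357,  0.00233631]), 'finger_gap': 0.08503695619249092}
scene 443.472514760509 255.69156684614597 185.62632441205457 [[ 0.63537696 -0.77216503  0.00756862 -0.3969179 ]
 [-0.52301551 -0.43753351 -0.73145007  0.32781733]
 [ 0.56811169  0.46078802 -0.681853    1.06389357]
 [ 0.          0.          0.          1.        ]]
top 444.03310355554305 263.53435250243365 195.865187955704 [[ 0.01714112 -0.99984147  0.00481912 -0.02706601]
 [-0.97780722 -0.01776953 -0.20875171  0.56992084]
 [ 0.20880425 -0.00113393 -0.9779568   1.13050878]
 [ 0.          0.          0.          1.        ]]
wrist 304.4853632155382 253.67322607223915 193.46035657979664 [[ 0.41562565 -0.90953403 -0.00177786 -0.57279809]
 [-0.87489653 -0.40033029  0.27256507 -0.03541279]
 [-0.24861894 -0.11172959 -0.96213571  0.37846861]
 [ 0.          0.          0.          1.        ]]
```

View pics/top0.png

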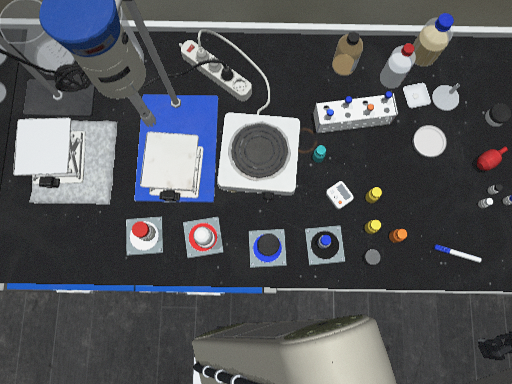

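View pics/scene0.png

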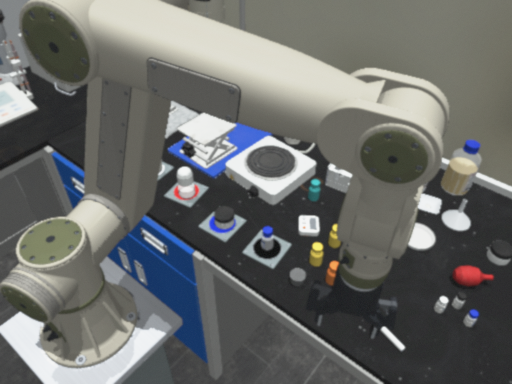

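View pics/wrist0.png

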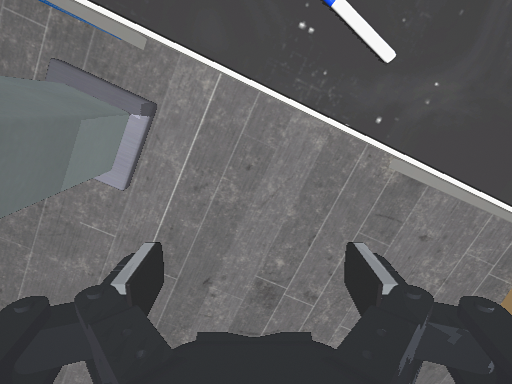

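The scene has stations (top view) at white (144,236), red (203,238), blue (267,248) and black (325,245). Standing on them are the red bottle, white bottle, black jar and blue bottle, in that order. Next I'll crop closer.

Run:
```python
import cv2
im=cv2.imread("pics/top0.png")
cv2.imwrite("pics/c1.png",cv2.resize(im[205:275,115:235],None,fx=6.6,fy=6.6,interpolation=cv2.INTER_CUBIC))
cv2.imwrite("pics/c2.png",cv2.resize(im[175:275,235:415],None,fx=4.4,fy=4.4,interpolation=cv2.INTER_CUBIC))
```

```text
(no output)
```

View pics/c1.png

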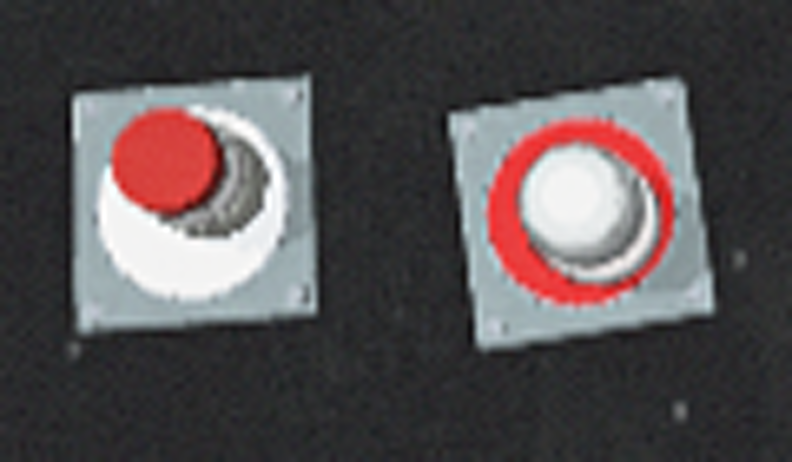

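View pics/c2.png

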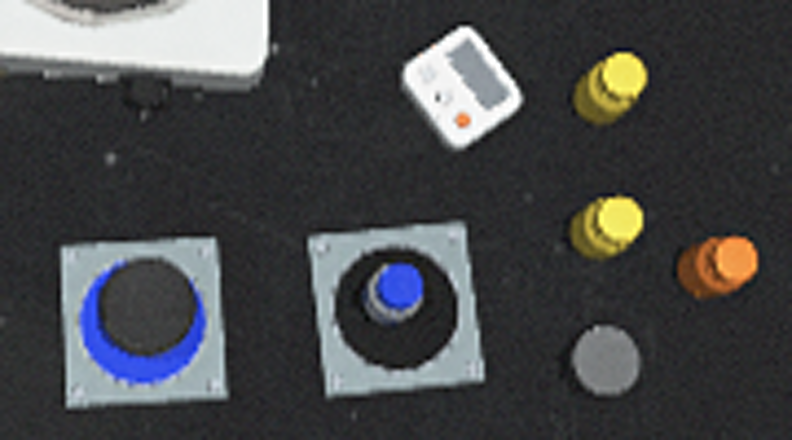

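```bash
cat > h.py <<'E'
import numpy as np, cv2
from workcell import *
def ray(c,u,v,z):
    E=c["extrinsics"];R=E[:3,:3];t=E[:3,3]
    o=-R.T@t; d=R.T@np.array([(u-c["cx"])/c["fx"],(v-c["cy"])/c["fy"],1.])
    return o+d*(z-o[2])/d[2]
def proj(c,p):
    q=c["extrinsics"]@np.r_[p,1.]; return np.array([c["fx"]*q[0]/q[2]+c["cx"],c["fy"]*q[1]/q[2]+c["cy"]])
E
python3 - <<'E'
from h import *
c=calibration("top")
def A(x,y,z): return ray(c,115+(x+.5)/6.6-.5,205+(y+.5)/6.6-.5,z)
def B(x,y,z): return ray(c,235+(x+.5)/4.4-.5,175+(y+.5)/4.4-.5,z)
def st(n,f,pts):
    P=[f(*p,.006)[:2] for p in pts]; e=[np.linalg.norm(P[i]-P[i-1]) for i in range(4)]
    d=P[0]-P[1]; print(n,np.mean(P,0).round(4),np.round(e,3),"ang",np.degrees(np.arctan2(-d[0],d[1])).round(1))
st("white",A,[(72,95),(310,75),(318,313),(78,330)])
st("red",A,[(450,115),(683,78),(715,312),(480,348)])
st("blue",B,[(61,245),(217,238),(227,397),(67,408)])
st("black",B,[(309,237),(464,224),(484,380),(326,397)])
for n,f,x,y,z in [("discW",A,192,204,.006),("discR",A,581,212,.006),("discBlue",B,143,320,.006),("discBlk",B,396,308,.006),
 ("redcap",A,166,160,.086),("dome",A,575,195,.100),("lid",B,148,305,.047),("bluecap",B,400,285,.072),("bung",B,606,360,.028),("timer",B,462,88,.021),("yel1",B,625,77,.066),("yel2",B,620,221,.066),("hotplate corner",B,265,80,.05)]:
    print(n,f(x,y,z).round(4))
print(proj(c,[.4,0,0]),proj(c,[.3,0,0]), c["extrinsics"][:3,:3].T@-c["extrinsics"][:3,3])
E
```

```text
white [0.4652 0.3096] [0.099 0.1   0.1   0.099] ang 5.9
red [0.4639 0.1481] [0.098 0.099 0.099 0.098] ang 10.2
blue [ 0.4371 -0.0294] [0.101 0.098 0.099 0.099] ang 3.6
black [ 0.4477 -0.1868] [0.1   0.098 0.098 0.099] ang 5.8
discW [0.4645 0.3107 0.006 ]
discR [0.464  0.1485 0.006 ]
discBlue [ 0.4379 -0.0293  0.006 ]
discBlk [ 0.4482 -0.187   0.006 ]
redcap [0.4722 0.3006 0.086 ]
dome [0.4596 0.1385 0.1   ]
lid [ 0.4431 -0.0318  0.047 ]
bluecap [ 0.455  -0.1802  0.072 ]
bung [ 0.4165 -0.3115  0.028 ]
timer [ 0.5861 -0.2281  0.021 ]
yel1 [ 0.5848 -0.3195  0.066 ]
yel2 [ 0.4964 -0.3134  0.066 ]
hotplate corner [ 0.5825 -0.1017  0.05  ]
[256.14267991 261.26075091] [255.37541368 298.79447476] [ 0.32168161 -0.01565258  1.22469113]
```

Candidates for blue_bottle_mid (top view):
- Blue cap on the black station (325,241): chosen, white body with a blue cap, standing on a station.
- Turquoise (320,153), yellow (374,195) and (374,226), orange (400,236): look-alikes.
- Small blue-capped vial (508,200): too small and not on a station.

The crop confirms the choice: cap at c2 (400,285). The containers form two swaps, blue↔black and white↔red. I'll turn to yaw 180° first, so the jaws run along world y and tool x = -X, y = +Y, z = -Z.

```bash
python3 -m crank '[[0,0,0,0,0,-9.7,1],[0,0,0,0,0,-9.7,1],[0,0,0,0,0,-9.7,1],[0,0,0,0,0,-9.7,1],[0,0,0,0,0,-9.7,1],[0,0,0,0,0,-9.7,1],[0,0,0,0,0,-9.7,1],[0,0,0,0,0,-9.7,1]]' 40; python3 -m crank '[[0,0,0,0,0,-9.7,1],[0,0,0,0,0,-9.7,1],[0,0,0,0,0,-9.7,1],[0,0,0,0,0,-9.7,1],[0,0,0,0,0,-9.7,1],[0,0,0,0,0,-9.7,1],[0,0,0,0,0,-9.7,1],[0,0,0,0,0,-9.7,1]]'
```

```text
clock: 1.15
tcp_pos: [0.2396, -0.5226, 0.4043]
orientation: [-0.0, 0.626, 0.78, 0.0]
wrist_force: [-0.2, 0.4, 0.8]
finger_gap: 0.0853
clock: 2.15
tcp_pos: [0.2396, -0.5226, 0.4043]
orientation: [-0.0, -0.001, 1.0, 0.0]
wrist_force: [-0.0, -0.2, -0.8]
finger_gap: 0.0855
```

```bash
python3 -m crank '[[-27,43,12,0,0,0,1],[-27,43,12,0,0,0,1],[-27,43,12,0,0,0,1],[-27,43,12,0,0,0,1],[-27,43,12,0,0,0,1],[-27,43,12,0,0,0,1],[-27,42,12,0,0,0,1],[-26,42,16,0,0,0,1]]'
python3 - <<'E'
from h import *
s=get_state();print(s["tcp_pos"])
c=calibration("wrist"); im=read_camera("wrist"); cv2.imwrite("pics/w1.png",im)
print([proj(c,p).round(1) for p in ([.455,-.18,.072],[.448,-.187,.006],[.443,-.032,.047])])
E
```

```text
clock: 3.15
tcp_pos: [0.4564, -0.18, 0.3045]
orientation: [0.0, 0.002, 1.0, -0.0]
wrist_force: [0.7, -0.2, 0.4]
finger_gap: 0.0858
[ 0.45639553 -0.17995976  0.30446907]
[array([252.6, 209.7]), array([245. , 178.5]), array([446.1, 183.5])]
```

View pics/w1.png

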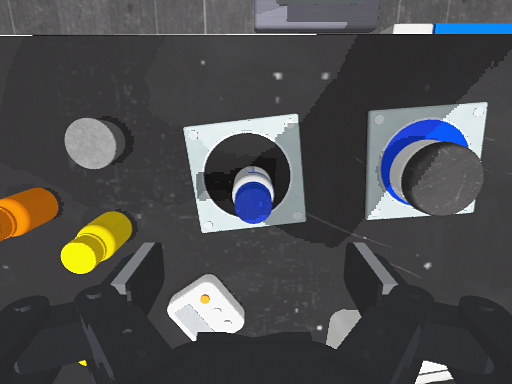

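Run:
```python
import cv2
im=cv2.imread("pics/w1.png")
cv2.imwrite("pics/c3.png",cv2.resize(im[100:245,170:500],None,fx=2.4,fy=2.4,interpolation=cv2.INTER_CUBIC))
cv2.imwrite("pics/c4.png",cv2.resize(im[150:240,200:310],None,fx=6,fy=6,interpolation=cv2.INTER_CUBIC))
```

```text
(no output)
```

View pics/c4.png

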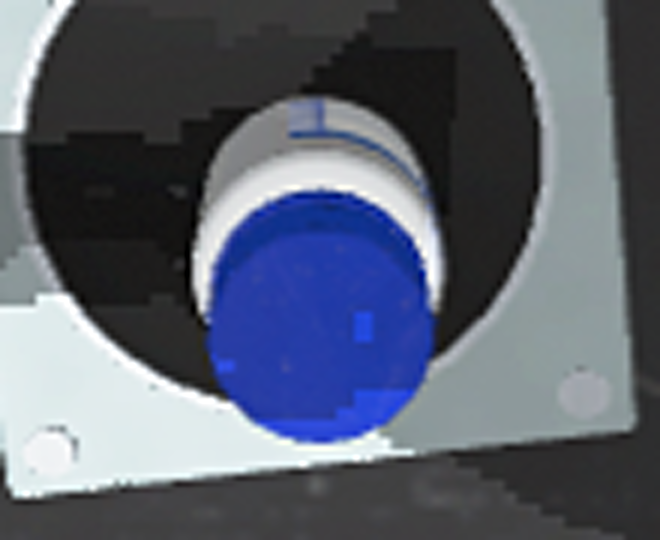

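View pics/c3.png

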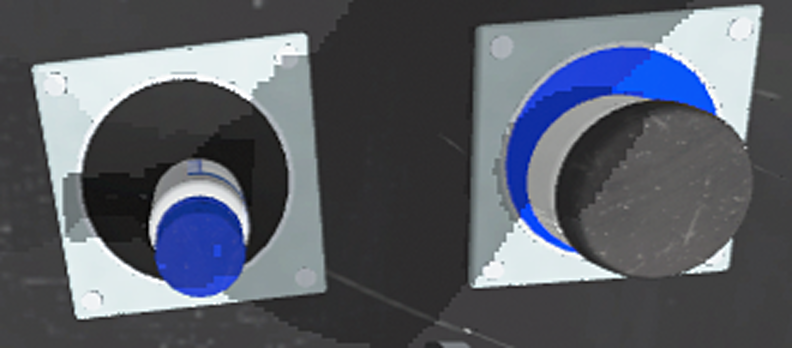

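Run:
```python
from h import *
c=calibration("wrist")
C=lambda x,y,z: ray(c,170+(x+.5)/2.4-.5,100+(y+.5)/2.4-.5,z).round(4)
print("bluecap",ray(c,200+322.5/6-.5,150+335/6-.5,.072).round(4))
print("lid",C(655,190,.047))
for n,P in [("blk",[(33,66),(305,34),(327,292),(78,320)]),("blue",[(472,28),(762,5),(728,270),(470,288)])]:
    Q=[C(*p,.006)[:2] for p in P]; print(n,np.mean(Q,0).round(4))
print("disc",C(185,181,.006))
```

```text
bluecap [ 0.4518 -0.1741  0.072 ]
lid [ 0.4391 -0.0306  0.047 ]
blk [ 0.4463 -0.1792]
blue [ 0.4352 -0.0242]
disc [ 0.4451 -0.1796  0.006 ]
```

Run:
```python
from h import *
c=calibration("wrist");E=c["extrinsics"];s=get_state();p=s["tcp_pos"]
print("cam",-E[:3,:3].T@E[:3,3]-p, E[:3,:3].round(4).tolist())
print("grasp",proj(c,p-[0,0,.155]),proj(c,p-[0,0.0425,.142]),proj(c,p-[0,-.0425,.142]),s["orientation"])
c=calibration("scene")
im=read_camera("scene");cv2.imwrite("pics/s1.png",im)
for n,q in [("bcap top",[.455,-.1802,.072]),("bcap wr",[.4518,-.1741,.072]),("blk top",[.448,-.187,.006]),("blk wr",[.4457,-.1793,.006]),("lid top",[.4431,-.0318,.047]),("lid wr",[.4391,-.0306,.047])]:
    print(n,proj(c,q).round(1))
x0,y0=190,190
cv2.imwrite("pics/c5.png",cv2.resize(im[y0:y0+90,x0:x0+120],None,fx=6,fy=6,interpolation=cv2.INTER_CUBIC))
```

```text
cam [-0.07048346  0.00087222 -0.03118937] [[-0.0002, 1.0, 0.0051], [0.9621, -0.0012, 0.2726], [0.2726, 0.0049, -0.9621]]
grasp [250.34936825 268.45766338] [147.1525175  284.76383379] [352.8622685  284.21215263] [-2.89730456e-04 -6.72551001e-04  9.99997080e-01  2.30297495e-03]
bcap top [267.6 228.9]
bcap wr [265.  228.4]
blk top [267.3 247.3]
blk wr [264.6 246.5]
lid top [224.1 212. ]
lid wr [222.8 212.6]
```

View pics/c5.png

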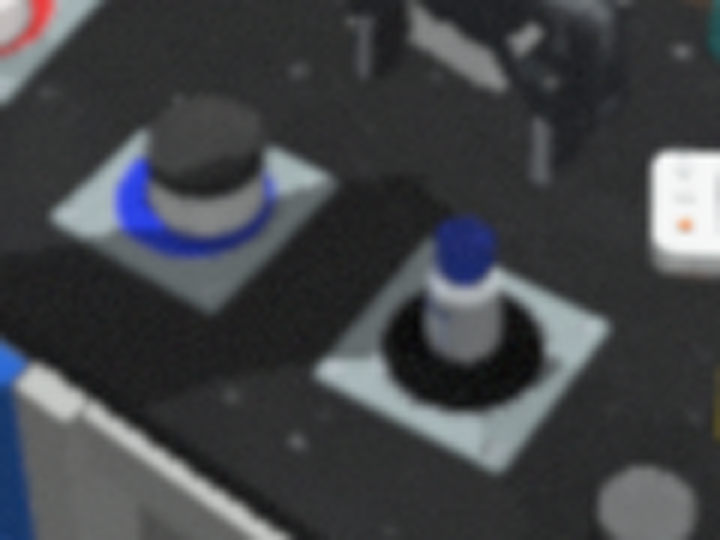

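The scene camera agrees with the top camera: black disc at (267.3,248), cap at (268,228.7). The wrist camera has a lateral bias of a few mm, so I'll trust the top camera. Descending on the blue bottle.

```bash
python3 -m crank '[[2,0,30,0,0,0,1],[0,0,40,0,0,0,1],[0,0,27,0,0,0,1],[0,0,10,0,0,0,1],[0,0,0,0,0,0,1],[0,0,0,0,0,0,0],[0,0,0,0,0,0,0],[0,0,0,0,0,0,0]]' 40;python3 -m crank '[[0,0,0,0,0,0,0],[0,0,0,0,0,0,0],[0,0,0,0,0,0,0],[0,0,0,0,0,0,0],[0,0,0,0,0,0,0],[0,0,0,0,0,0,0],[0,0,0,0,0,0,0],[0,0,0,0,0,0,0]]' 40
python3 - <<'E'
from h import *
im=read_camera("wrist"); cv2.imwrite("pics/w2.png",im)
im=read_camera("scene")
cv2.imwrite("pics/s2.png",cv2.resize(im[150:290,190:350],None,fx=4,fy=4,interpolation=cv2.INTER_CUBIC))
E
```

```text
clock: 4.25
tcp_pos: [0.4539, -0.1816, 0.1984]
orientation: [0.001, 0.001, 1.0, -0.0]
wrist_force: [-0.6, -0.8, 3.0]
finger_gap: 0.0323
clock: 5.25
tcp_pos: [0.4539, -0.1815, 0.1986]
orientation: [0.001, 0.001, 1.0, -0.0]
wrist_force: [-0.9, 0.9, 6.2]
finger_gap: 0.0309
```

View pics/w2.png

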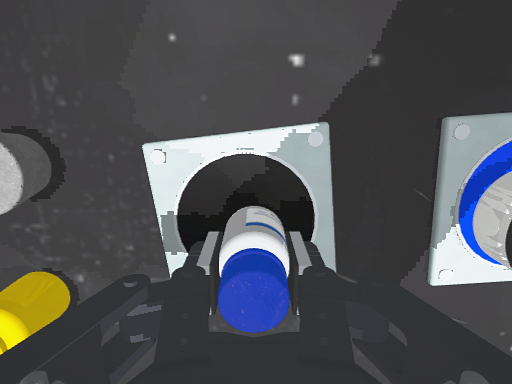

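View pics/s2.png

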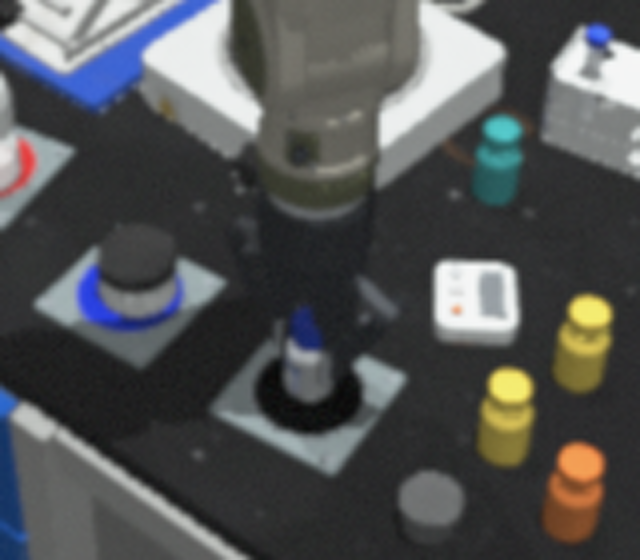

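Blue bottle gripped (gap 30.9 mm). Lifting and parking it at about (0.53,-0.11).

```bash
python3 -m crank '[[0,0,-20,0,0,0,0],[0,0,-25,0,0,0,0],[-16,15,-15,0,0,0,0],[-20,18,0,0,0,0,0],[-20,18,0,0,0,0,0],[-12,12,0,0,0,0,0],[-8,8,10,0,0,0,0],[0,0,15,0,0,0,0]]';python3 -m crank '[[0,0,18,0,0,0,0],[0,0,12,0,0,0,0],[0,0,6,0,0,0,0],[0,0,4,0,0,0,0],[0,0,0,0,0,0,0],[0,0,0,0,0,0,0],[0,0,0,0,0,0,0],[0,0,0,0,0,0,0]]'
```

```text
clock: 6.35
tcp_pos: [0.5301, -0.1103, 0.2319]
orientation: [0.0, 0.001, 1.0, -0.0]
wrist_force: [-0.4, 0.4, -1.1]
finger_gap: 0.0312
clock: 7.35
tcp_pos: [0.5299, -0.1106, 0.1928]
orientation: [0.0, 0.001, 1.0, -0.0]
wrist_force: [-0.4, -0.0, -1.0]
finger_gap: 0.0312
```

Run:
```python
from h import *
im=read_camera("scene")
cv2.imwrite("pics/s3.png",cv2.resize(im[150:290,190:350],None,fx=4,fy=4,interpolation=cv2.INTER_CUBIC))
print(get_state()["tcp_pos"],get_state()["wrist_force"])
```

```text
[ 0.52989401 -0.11065101  0.19276277] [-0.67423954 -0.14088444  0.38600884]
```

View pics/s3.png

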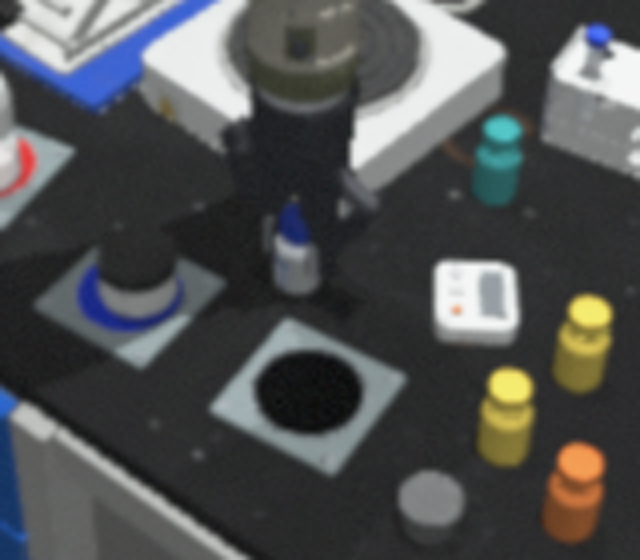

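```bash
python3 -m crank '[[0,0,1,0,0,0,0],[0,0,0,0,0,0,0],[0,0,0,0,0,0,1],[0,0,0,0,0,0,1],[0,0,0,0,0,0,1],[0,0,0,0,0,0,1],[0,0,0,0,0,0,1],[0,0,-5,0,0,0,1]]';python3 -m crank '[[0,0,-25,0,0,0,1],[0,0,-40,0,0,0,1],[0,0,-40,0,0,0,1],[20,20,0,0,0,0,1],[30,30,0,0,0,0,1],[25,20,0,0,0,0,1],[12,9,0,0,0,0,1],[0,0,0,0,0,0,1]]'
python3 - <<'E'
from h import *
print(get_state()["tcp_pos"])
im=read_camera("top"); cv2.imwrite("pics/t4.png",im)
cv2.imwrite("pics/c6.png",cv2.resize(im[165:275,115:345],None,fx=3.4,fy=3.4,interpolation=cv2.INTER_CUBIC))
im=read_camera("scene"); cv2.imwrite("pics/s4.png",cv2.resize(im[150:290,190:350],None,fx=4,fy=4,interpolation=cv2.INTER_CUBIC))
im=read_camera("wrist"); cv2.imwrite("pics/w4.png",im)
E
```

```text
clock: 8.4
tcp_pos: [0.5296, -0.1106, 0.1965]
orientation: [-0.0, 0.002, 1.0, 0.0]
wrist_force: [-0.2, 0.3, 1.2]
finger_gap: 0.0855
clock: 9.4
tcp_pos: [0.4429, -0.0311, 0.3021]
orientation: [0.0, 0.001, 1.0, -0.0]
wrist_force: [0.4, -0.5, 0.3]
finger_gap: 0.0854
[ 0.44293883 -0.03110964  0.30212459]
```

View pics/s4.png

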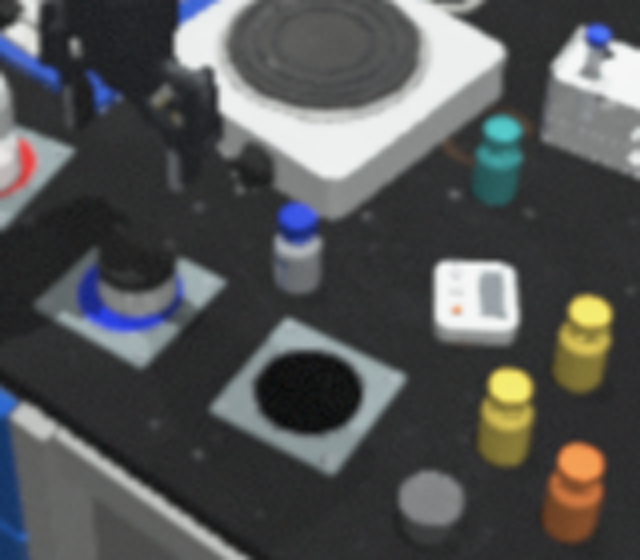

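View pics/w4.png

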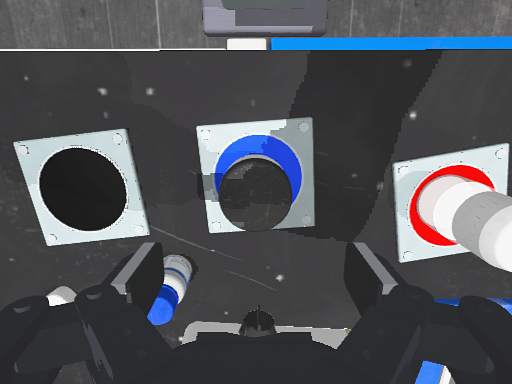

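View pics/t4.png

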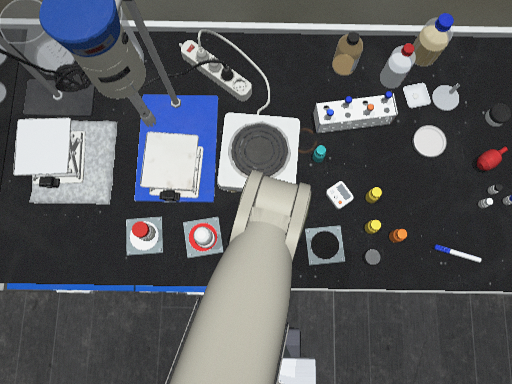

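The blue bottle stands upright at the park spot. The jar lid sits centred between the fingers (col 255, fingers' mid 254). Descending on the jar.

```bash
python3 -m crank '[[0,0,35,0,0,0,1],[0,0,40,0,0,0,1],[0,0,25,0,0,0,1],[0,0,12,0,0,0,1],[0,0,6,0,0,0,1],[0,0,0,0,0,0,1],[0,0,0,0,0,0,0],[0,0,0,0,0,0,0]]' 40;python3 -m crank '[[0,0,0,0,0,0,0],[0,0,0,0,0,0,0],[0,0,0,0,0,0,0],[0,0,0,0,0,0,0],[0,0,0,0,0,0,0],[0,0,-3,0,0,0,0],[0,0,-20,0,0,0,0],[0,0,0,0,0,0,0]]' 40
python3 - <<'E'
from h import *
print(get_state()["tcp_pos"])
im=read_camera("wrist"); cv2.imwrite("pics/w5.png",im)
im=read_camera("scene"); cv2.imwrite("pics/s5.png",cv2.resize(im[150:290,170:330],None,fx=4,fy=4,interpolation=cv2.INTER_CUBIC))
E
```

```text
clock: 10.55
tcp_pos: [0.4436, -0.0313, 0.1849]
orientation: [0.001, 0.001, 1.0, 0.0]
wrist_force: [-1.4, 0.6, 8.1]
finger_gap: 0.0558
clock: 11.55
tcp_pos: [0.4439, -0.0316, 0.2079]
orientation: [0.002, 0.001, 1.0, -0.0]
wrist_force: [0.5, -0.2, -0.6]
finger_gap: 0.0561
[ 0.44391505 -0.03155628  0.20790536]
```

View pics/w5.png

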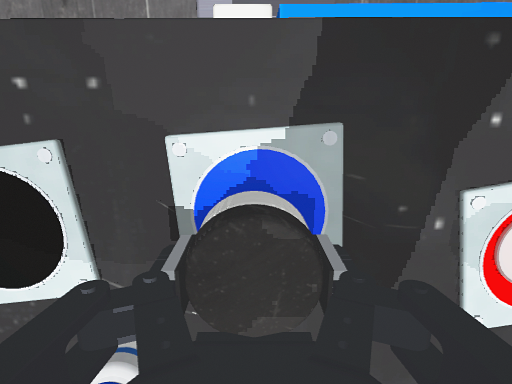

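View pics/s5.png

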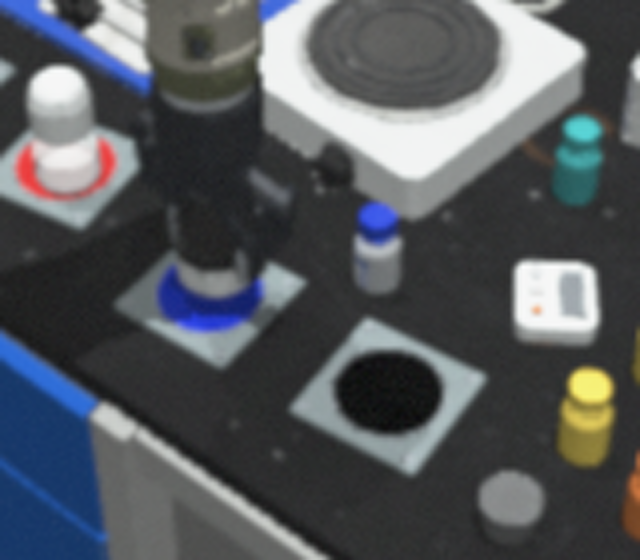

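```bash
python3 -m crank '[[0,0,-20,0,0,0,0],[0,-10,-22,0,0,0,0],[0,-40,0,0,0,0,0],[-4,-45,0,0,0,0,0],[0,-35,0,0,0,0,0],[0,-18,0,0,0,0,0],[0,-7,15,0,0,0,0],[0,0,20,0,0,0,0]]' ;python3 -m crank '[[0,0,15,0,0,0,0],[0,0,6,0,0,0,0],[0,0,0,0,0,0,0],[0,0,0,0,0,0,0],[0,0,0,0,0,0,0],[0,0,0,0,0,0,0],[0,0,0,0,0,0,0],[0,0,0,0,0,0,0]]'
python3 - <<'E'
from h import *
print(get_state()["tcp_pos"])
im=read_camera("wrist"); cv2.imwrite("pics/w6.png",im)
im=read_camera("scene"); cv2.imwrite("pics/s6.png",cv2.resize(im[150:290,170:330],None,fx=4,fy=4,interpolation=cv2.INTER_CUBIC))
E
```

```text
clock: 12.65
tcp_pos: [0.4465, -0.1861, 0.2125]
orientation: [-0.0, 0.002, 1.0, 0.0]
wrist_force: [-0.8, 0.4, 0.3]
finger_gap: 0.0559
clock: 13.65
tcp_pos: [0.4466, -0.1864, 0.1928]
orientation: [0.0, 0.002, 1.0, -0.0]
wrist_force: [0.1, -0.2, -0.1]
finger_gap: 0.0561
[ 0.44662826 -0.18642903  0.19279006]
```

View pics/w6.png

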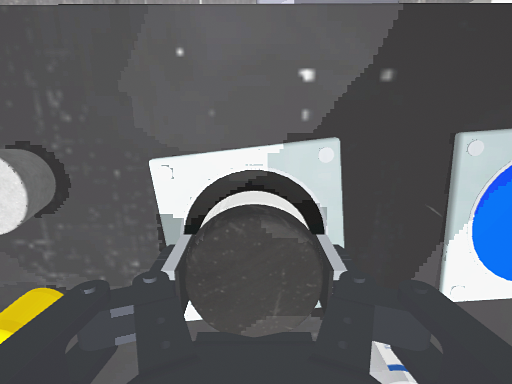

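View pics/s6.png

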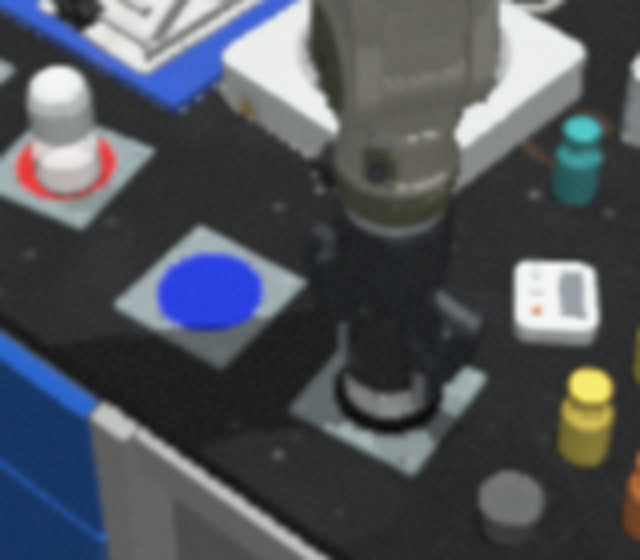

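```bash
python3 -m crank '[[-1,0,4,0,0,0,0],[0,0,4,0,0,0,0],[0,0,0,0,0,0,0],[0,0,0,0,0,0,0],[0,0,0,0,0,0,1],[0,0,0,0,0,0,1],[0,0,0,0,0,0,1],[0,0,0,0,0,0,1]]';python3 -m crank '[[0,0,-10,0,0,0,1],[0,0,-30,0,0,0,1],[0,0,-40,0,0,0,1],[0,0,-40,0,0,0,1],[-20,18,0,0,0,0,1],[-30,30,0,0,0,0,1],[-22,20,0,0,0,0,1],[-9,8,0,0,0,0,1]]'
python3 - <<'E'
from h import *
print(get_state()["tcp_pos"])
im=read_camera("wrist"); cv2.imwrite("pics/w7.png",im)
im=read_camera("top"); cv2.imwrite("pics/t7.png",cv2.resize(im[175:275,235:415],None,fx=4.4,fy=4.4,interpolation=cv2.INTER_CUBIC))
im=read_camera("scene"); cv2.imwrite("pics/s7.png",cv2.resize(im[150:290,170:330],None,fx=4,fy=4,interpolation=cv2.INTER_CUBIC))
E
```

```text
clock: 14.75
tcp_pos: [0.4476, -0.1864, 0.1846]
orientation: [-0.0, 0.002, 1.0, 0.0]
wrist_force: [-0.2, 0.3, 0.2]
finger_gap: 0.0851
clock: 15.75
tcp_pos: [0.5297, -0.1096, 0.3053]
orientation: [0.0, 0.001, 1.0, -0.0]
wrist_force: [-0.2, -0.4, -0.6]
finger_gap: 0.0853
[ 0.52973832 -0.10963235  0.30532821]
```

View pics/w7.png

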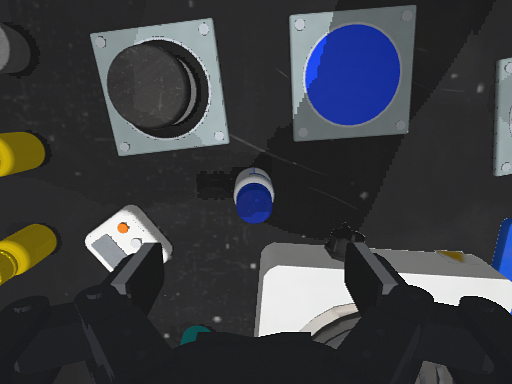

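View pics/t7.png

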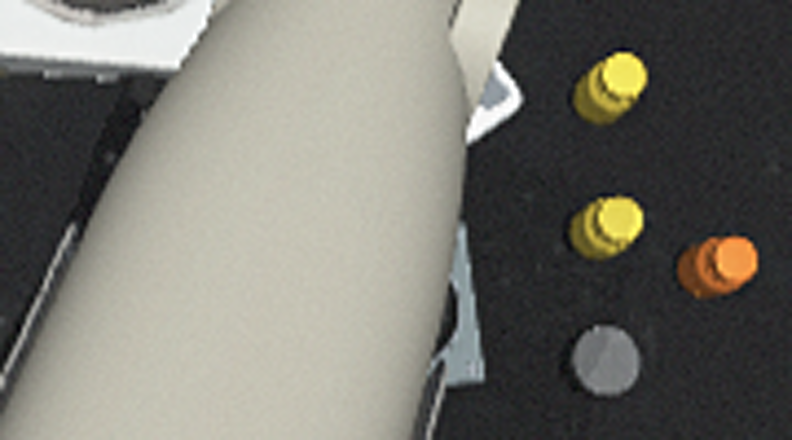

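View pics/s7.png

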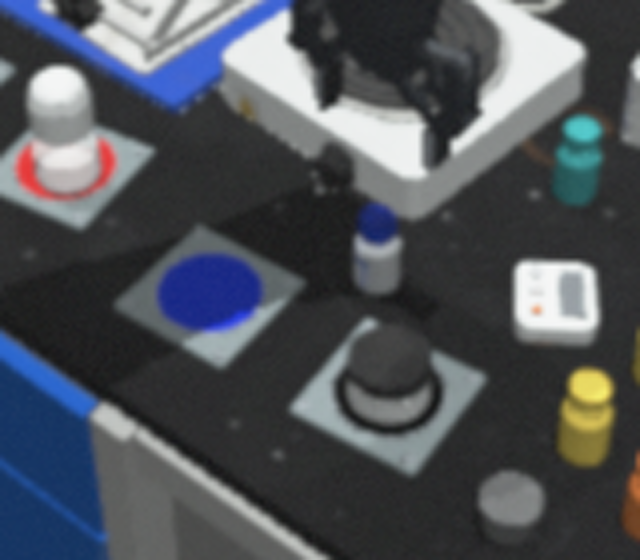

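The jar stands centred on black, upright, and the blue bottle is between the fingers (col 254). Picking it up.

```bash
python3 -m crank '[[0,-1,35,0,0,0,1],[0,0,40,0,0,0,1],[0,0,25,0,0,0,1],[0,0,12,0,0,0,1],[0,0,0,0,0,0,1],[0,0,0,0,0,0,0],[0,0,0,0,0,0,0],[0,0,0,0,0,0,0]]' 40;python3 -m crank '[[0,0,0,0,0,0,0],[0,0,0,0,0,0,0],[0,0,0,0,0,0,0],[0,0,0,0,0,0,0],[0,0,0,0,0,0,0],[0,0,-3,0,0,0,0],[0,0,-30,0,0,0,0],[0,0,-30,0,0,0,0]]' 40
python3 - <<'E'
from h import *
print(get_state()["tcp_pos"],get_state()["finger_gap"])
E
```

```text
clock: 16.9
tcp_pos: [0.5292, -0.1117, 0.1935]
orientation: [0.001, 0.001, 1.0, -0.0]
wrist_force: [-1.3, -1.3, 2.8]
finger_gap: 0.0323
clock: 17.9
tcp_pos: [0.5285, -0.1115, 0.2559]
orientation: [-0.001, 0.002, 1.0, 0.0]
wrist_force: [-0.1, -0.2, -0.5]
finger_gap: 0.0309
[ 0.52850656 -0.11149185  0.25589441] 0.030880575057639505
```

```bash
python3 -m crank '[[15,13,0,0,0,0,0],[25,22,0,0,0,0,0],[25,22,0,0,0,0,0],[16,16,0,0,0,0,0],[10,10,0,0,0,0,0],[0,0,20,0,0,0,0],[0,0,15,0,0,0,0],[0,0,10,0,0,0,0]]' ;python3 -m crank '[[0,0,0,0,0,0,0],[0,0,0,0,0,0,0],[0,0,0,0,0,0,0],[0,0,0,0,0,0,0],[0,0,0,0,0,0,0],[0,0,0,0,0,0,0],[0,0,0,0,0,0,0],[0,0,0,0,0,0,0]]'
python3 - <<'E'
from h import *
print(get_state()["tcp_pos"])
im=read_camera("wrist"); cv2.imwrite("pics/w8.png",im)
im=read_camera("scene"); cv2.imwrite("pics/s8.png",cv2.resize(im[150:290,170:330],None,fx=4,fy=4,interpolation=cv2.INTER_CUBIC))
E
```

```text
clock: 18.9
tcp_pos: [0.4382, -0.0284, 0.2101]
orientation: [-0.0, 0.002, 1.0, -0.0]
wrist_force: [0.9, 0.1, 0.4]
finger_gap: 0.0312
clock: 19.9
tcp_pos: [0.4381, -0.0283, 0.2107]
orientation: [-0.0, 0.002, 1.0, -0.0]
wrist_force: [0.6, 0.1, -0.3]
finger_gap: 0.0311
[ 0.43808668 -0.02833851  0.21067605]
```

View pics/w8.png

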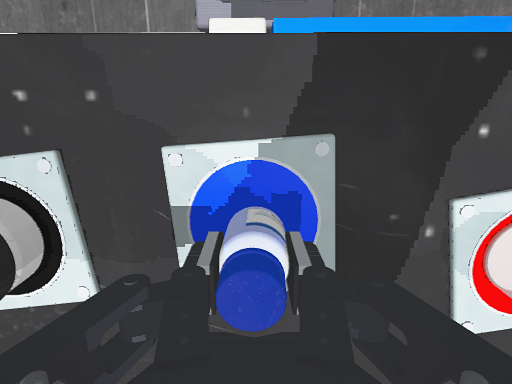

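View pics/s8.png

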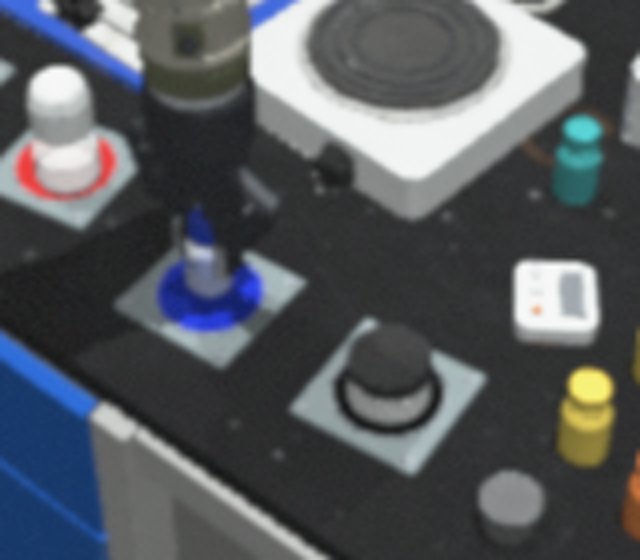

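```bash
python3 -m crank '[[1,0,6,0,0,0,0],[0,0,5,0,0,0,0],[0,0,0,0,0,0,0],[0,0,0,0,0,0,0],[0,0,0,0,0,0,1],[0,0,0,0,0,0,1],[0,0,0,0,0,0,1],[0,0,0,0,0,0,1]]';python3 -m crank '[[0,0,-10,0,0,0,1],[0,0,-30,0,0,0,1],[0,0,-40,0,0,0,1],[0,0,-40,0,0,0,1],[0,20,-20,0,0,0,1],[0,30,0,0,0,0,1],[0,20,0,0,0,0,1],[0,9,0,0,0,0,1]]'
python3 - <<'E'
from h import *
print(get_state()["tcp_pos"])
im=read_camera("wrist"); cv2.imwrite("pics/w9.png",im)
im=read_camera("scene"); cv2.imwrite("pics/s9.png",cv2.resize(im[90:290,110:330],None,fx=3.3,fy=3,interpolation=cv2.INTER_CUBIC))
E
```

```text
clock: 21.0
tcp_pos: [0.4371, -0.0284, 0.1997]
orientation: [0.0, 0.002, 1.0, -0.0]
wrist_force: [0.4, -0.3, 0.5]
finger_gap: 0.0857
clock: 22.0
tcp_pos: [0.4372, 0.0515, 0.3404]
orientation: [0.0, 0.001, 1.0, -0.0]
wrist_force: [0.3, -0.7, 0.2]
finger_gap: 0.0854
[0.4371993  0.05147    0.34036612]
```

View pics/w9.png

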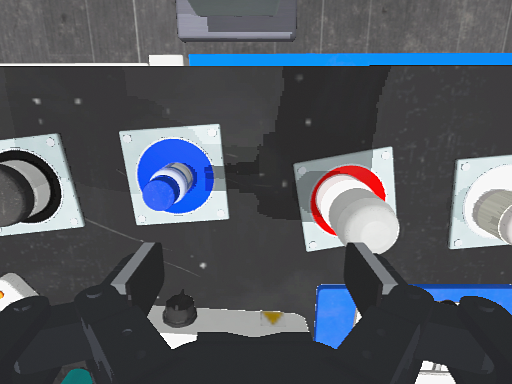

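View pics/s9.png

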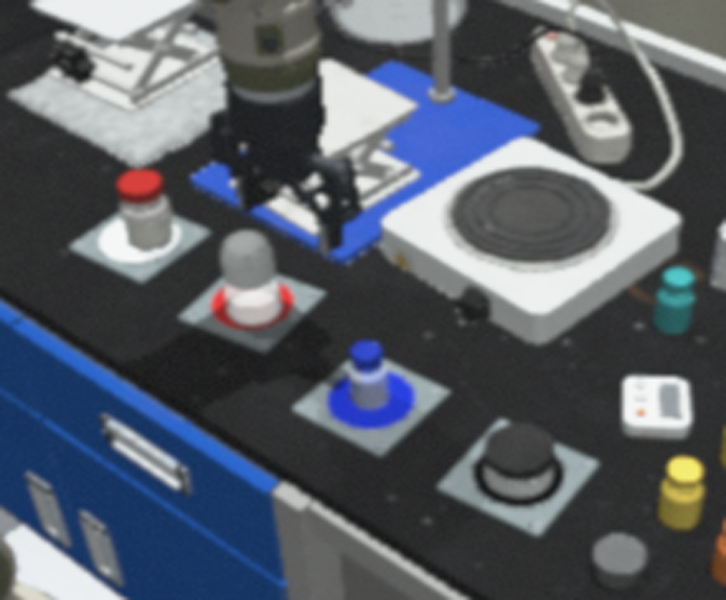

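Run:
```python
from h import *
c=calibration("top")
for z in (0.1,.2,.3,.4,.5): print(z,ray(c,148,118,z).round(3),ray(c,140,80,z).round(3))
print(ray(c,100,240,0),ray(c,130,203,0),ray(c,100,205,0),proj(c,[.44,.42,0]),proj(c,[.44,.42,.1]))
im=cv2.imread("pics/t4.png")
cv2.imwrite("pics/c7.png",cv2.resize(im[0:290,0:240],None,fx=2,fy=2))
w=cv2.imread("pics/w9.png"); cv2.imwrite("pics/c8.png",cv2.resize(w[120:270,280:512],None,fx=3.4,fy=3.4,interpolation=cv2.INTER_CUBIC))
```

```text
0.1 [0.77  0.297 0.1  ] [0.88  0.327 0.1  ]
0.2 [0.73  0.269 0.2  ] [0.83  0.296 0.2  ]
0.3 [0.69  0.241 0.3  ] [0.781 0.266 0.3  ]
0.4 [0.65  0.214 0.4  ] [0.731 0.236 0.4  ]
0.5 [0.611 0.186 0.5  ] [0.681 0.205 0.5  ]
[0.45058188 0.43155458 0.        ] [0.55588495 0.35728204 0.        ] [0.54866098 0.44077577 0.        ] [103.83831956 243.9139969 ] [ 90.13540144 239.84829328]
```

View pics/c7.png

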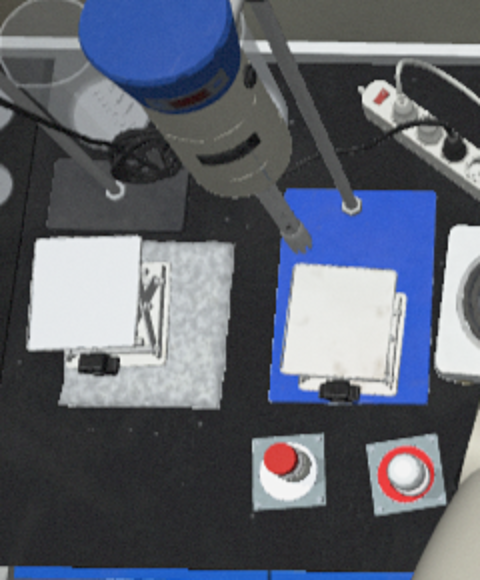

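View pics/c8.png

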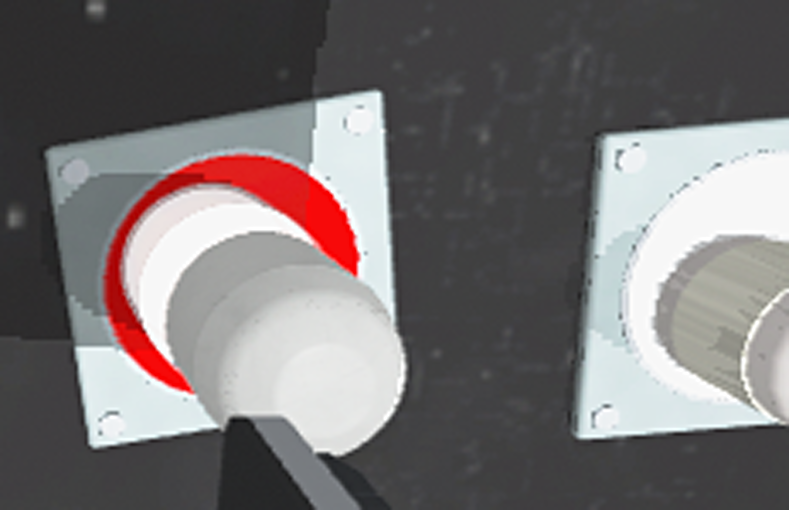

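Swap one is done: blue on blue and black on black, both centred. For the red/white swap I'll park the red bottle on the clear patch left of the white station, about (0.44,0.42), top pixel (104,244). The stirrer is well back, at x≥0.69.

```bash
python3 -m crank '[[-5,20,0,0,0,0,1],[-5,40,0,0,0,0,1],[-5,50,0,0,0,0,1],[-5,50,0,0,0,0,1],[-5,45,5,0,0,0,1],[-5,29,10,0,0,0,1],[-5,15,10,0,0,0,1],[0,0,0,0,0,0,1]]'
python3 - <<'E'
from h import *
print(get_state()["tcp_pos"])
im=read_camera("wrist"); cv2.imwrite("pics/w10.png",im)
im=read_camera("scene"); cv2.imwrite("pics/s10.png",im)
E
```

```text
clock: 23.1
tcp_pos: [0.4732, 0.2993, 0.3134]
orientation: [-0.001, 0.001, 1.0, -0.001]
wrist_force: [-0.5, -1.5, 0.8]
finger_gap: 0.0855
[0.47322392 0.29933472 0.31343086]
```

View pics/w10.png

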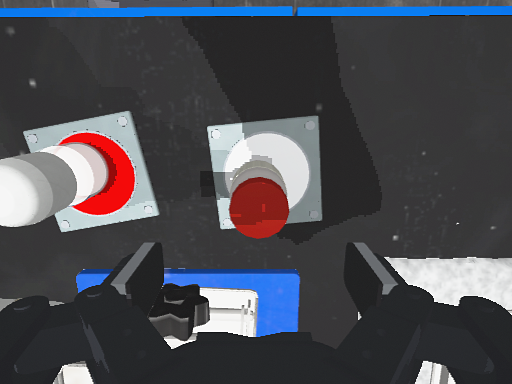

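View pics/s10.png

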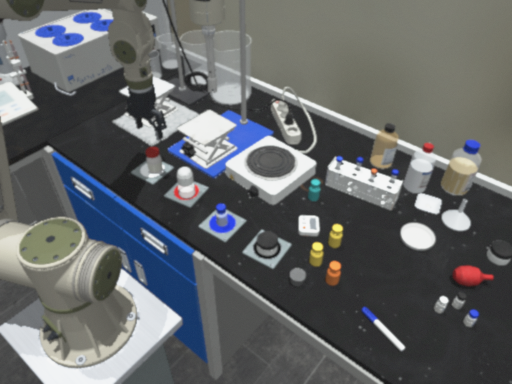

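```bash
python3 -m crank '[[1,1,35,0,0,0,1],[0,1,40,0,0,0,1],[0,0,25,0,0,0,1],[0,0,14,0,0,0,1],[0,0,0,0,0,0,1],[0,0,0,0,0,0,0],[0,0,0,0,0,0,0],[0,0,0,0,0,0,0]]' 40;python3 -m crank '[[0,0,0,0,0,0,0],[0,0,0,0,0,0,0],[0,0,0,0,0,0,0],[0,0,0,0,0,0,0],[0,0,0,0,0,0,0],[0,0,-3,0,0,0,0],[0,0,-20,0,0,0,0],[0,0,0,0,0,0,0]]' 40
python3 - <<'E'
from h import *
print(get_state()["tcp_pos"],get_state()["finger_gap"])
im=read_camera("wrist"); cv2.imwrite("pics/w11.png",im)
im=read_camera("scene"); cv2.imwrite("pics/s11.png",cv2.resize(im[60:220,90:260],None,fx=3.7,fy=3.7,interpolation=cv2.INTER_CUBIC))
E
```

```text
clock: 24.2
tcp_pos: [0.4726, 0.3019, 0.2021]
orientation: [0.001, 0.001, 1.0, 0.0]
wrist_force: [-1.2, -0.1, 6.0]
finger_gap: 0.0444
clock: 25.2
tcp_pos: [0.4727, 0.3019, 0.2249]
orientation: [0.001, 0.001, 1.0, 0.001]
wrist_force: [1.1, 0.0, -0.9]
finger_gap: 0.0448
[0.47274697 0.30191316 0.22488721] 0.04479975559686926
```

View pics/w11.png

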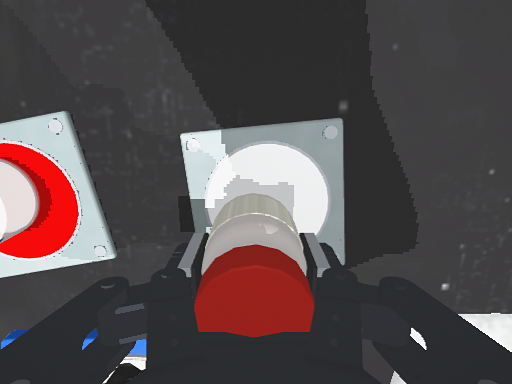

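View pics/s11.png

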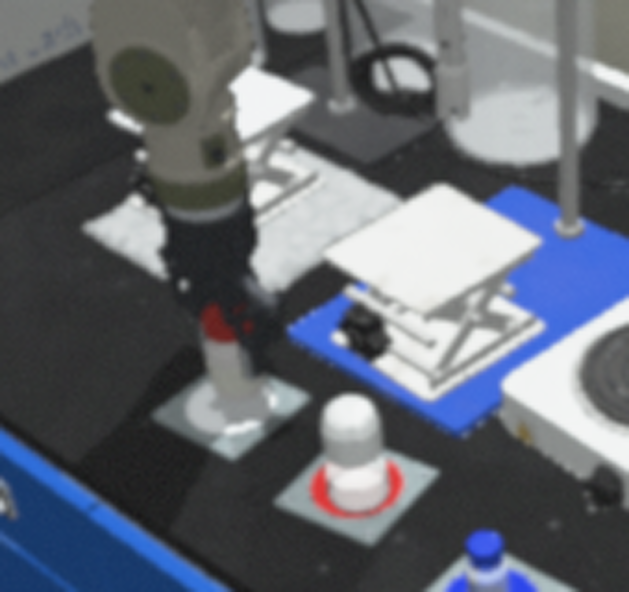

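```bash
python3 -m crank '[[0,0,-20,0,0,0,0],[3,15,-10,0,0,0,0],[10,40,0,0,0,0,0],[10,40,0,0,0,0,0],[6,20,0,0,0,0,0],[3,10,10,0,0,0,0],[1,3,15,0,0,0,0],[0,0,15,0,0,0,0]]' ;python3 -m crank '[[0,0,10,0,0,0,0],[0,0,5,0,0,0,0],[0,0,2,0,0,0,0],[0,0,0,0,0,0,0],[0,0,0,0,0,0,0],[0,0,0,0,0,0,0],[0,0,0,0,0,0,0],[0,0,0,0,0,0,0]]'
python3 - <<'E'
from h import *
s=get_state();print(s["tcp_pos"],s["wrist_force"])
im=read_camera("scene"); cv2.imwrite("pics/s12.png",cv2.resize(im[60:220,90:260],None,fx=3.7,fy=3.7,interpolation=cv2.INTER_CUBIC))
E
```

```text
clock: 26.3
tcp_pos: [0.4394, 0.4288, 0.2119]
orientation: [-0.001, 0.002, 1.0, -0.001]
wrist_force: [-0.4, 0.1, -2.0]
finger_gap: 0.0448
clock: 27.3
tcp_pos: [0.4395, 0.4297, 0.1967]
orientation: [0.0, 0.001, 1.0, -0.0]
wrist_force: [0.4, 0.8, -1.1]
finger_gap: 0.0446
[0.43949027 0.42968421 0.19671415] [ 0.38293883  0.83472883 -1.0944612 ]
```

View pics/s12.png

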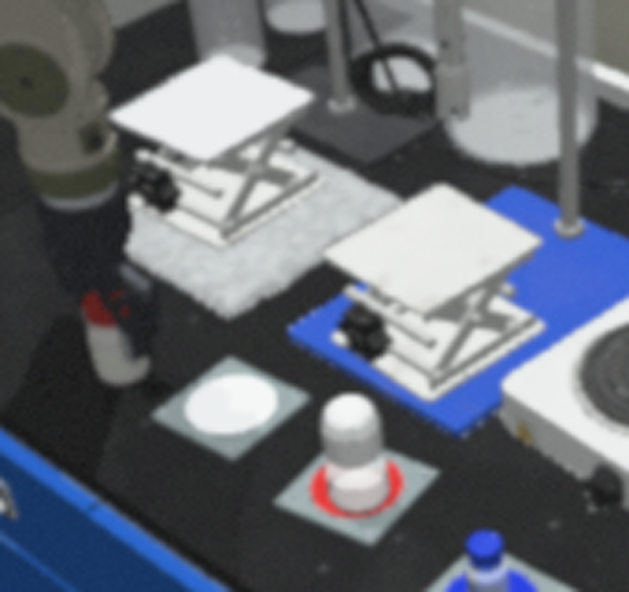

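```bash
python3 -m crank '[[0,0,0,0,0,0,1],[0,0,0,0,0,0,1],[0,0,0,0,0,0,1],[0,0,0,0,0,0,1],[0,0,-10,0,0,0,1],[0,0,-40,0,0,0,1],[0,0,-45,0,0,0,1],[0,0,-35,0,0,0,1]]' ;python3 -m crank '[[0,-20,0,0,0,0,1],[0,-45,0,0,0,0,1],[-5,-50,0,0,0,0,1],[-5,-50,0,0,0,0,1],[-5,-50,0,0,0,0,1],[-5,-45,0,0,0,0,1],[0,-21,0,0,0,0,1],[0,-10,0,0,0,0,1]]'
python3 - <<'E'
from h import *
s=get_state();print(s["tcp_pos"],s["wrist_force"])
im=read_camera("wrist"); cv2.imwrite("pics/w13.png",im)
im=read_camera("scene"); cv2.imwrite("pics/s13.png",cv2.resize(im[60:220,90:260],None,fx=3.7,fy=3.7,interpolation=cv2.INTER_CUBIC))
E
```

```text
clock: 28.35
tcp_pos: [0.4396, 0.4298, 0.3295]
orientation: [0.001, 0.002, 1.0, 0.001]
wrist_force: [-0.1, -0.0, -0.2]
finger_gap: 0.0854
clock: 29.35
tcp_pos: [0.4587, 0.1375, 0.3275]
orientation: [0.001, 0.002, 1.0, 0.0]
wrist_force: [-0.6, 0.6, -0.0]
finger_gap: 0.0854
[0.45867153 0.13748405 0.32745334] [-0.5691188   0.57669371 -0.03346334]
```

View pics/w13.png

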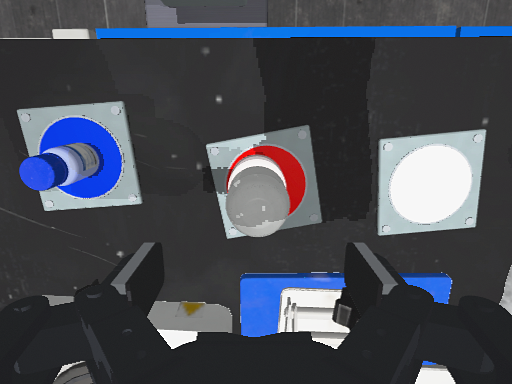

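View pics/s13.png

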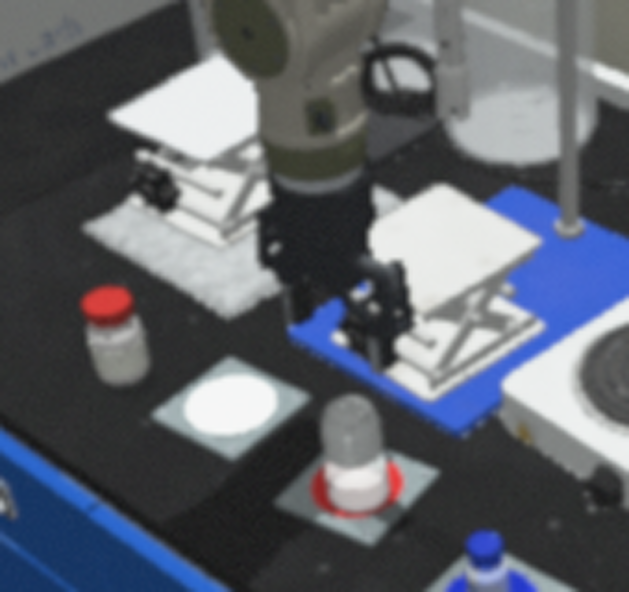

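Run:
```python
from h import *
c=calibration("top")
A=lambda x,y,z: ray(c,115+(x+.5)/6.6-.5,205+(y+.5)/6.6-.5,z)
im=cv2.imread("pics/top0.png")[205:275,115:235]; cv2.imwrite("pics/c9.png",cv2.resize(im[10:60,60:115],None,fx=12,fy=12,interpolation=cv2.INTER_CUBIC))
# silhouettes predicted for hypotheses
for x in (.455,.459,.463):
    print(x,[((proj(c,[x,.1395,z])-[115,205]+.5)*6.6-.5).round(0) for z in (.1,.0785,.006)])
s=calibration("scene")
for x in (.455,.459,.463):
    print(x,[((proj(s,[x,.1395,z])-[90,60]+.5)*3.7-.5).round(0) for z in (.1,.0785,.006)])
```

```text
0.455 [array([572., 207.]), array([579., 213.]), array([602., 234.])]
0.459 [array([572., 196.]), array([580., 203.]), array([602., 224.])]
0.463 [array([573., 186.]), array([580., 193.]), array([603., 215.])]
0.455 [array([347., 411.]), array([350., 431.]), array([359., 495.])]
0.459 [array([351., 408.]), array([353., 428.]), array([362., 493.])]
0.463 [array([354., 406.]), array([357., 426.]), array([366., 490.])]
```

View pics/c9.png

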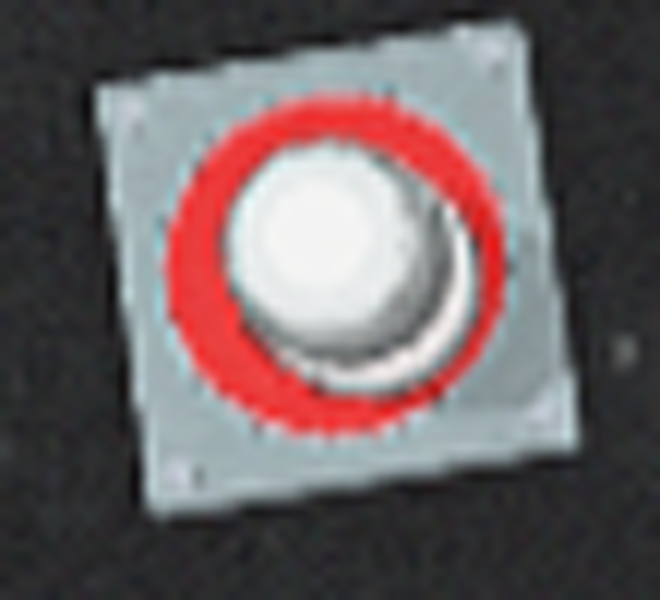

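```bash
python3 -m crank '[[0,2,35,0,0,0,1],[0,0,40,0,0,0,1],[0,0,22,0,0,0,1],[0,0,13,0,0,0,1],[0,0,0,0,0,0,1],[0,0,0,0,0,0,0],[0,0,0,0,0,0,0],[0,0,0,0,0,0,0]]' 40;python3 -m crank '[[0,0,0,0,0,0,0],[0,0,0,0,0,0,0],[0,0,0,0,0,0,0],[0,0,0,0,0,0,0],[0,0,0,0,0,0,0],[0,0,-3,0,0,0,0],[0,0,-20,0,0,0,0],[0,0,0,0,0,0,0]]' 40
python3 - <<'E'
from h import *
print(get_state()["tcp_pos"],get_state()["finger_gap"])
im=read_camera("wrist"); cv2.imwrite("pics/w14.png",im)
im=read_camera("scene"); cv2.imwrite("pics/s14.png",cv2.resize(im[60:220,90:260],None,fx=3.7,fy=3.7,interpolation=cv2.INTER_CUBIC))
E
```

```text
clock: 30.45
tcp_pos: [0.4592, 0.1406, 0.2181]
orientation: [0.001, 0.002, 1.0, 0.0]
wrist_force: [-1.8, -0.4, 5.0]
finger_gap: 0.0462
clock: 31.45
tcp_pos: [0.4595, 0.1407, 0.241]
orientation: [0.002, 0.002, 1.0, 0.0]
wrist_force: [0.1, -0.4, -0.3]
finger_gap: 0.0464
[0.45945609 0.14065955 0.24100082] 0.04641857238103618
```

View pics/w14.png

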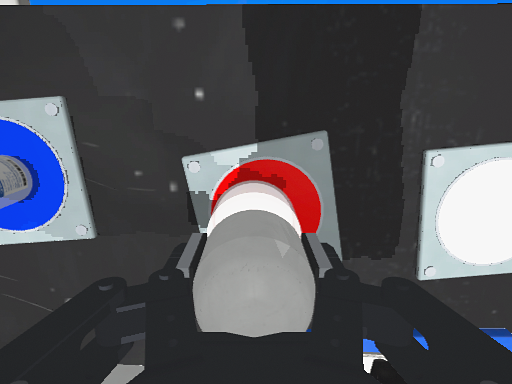

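View pics/s14.png

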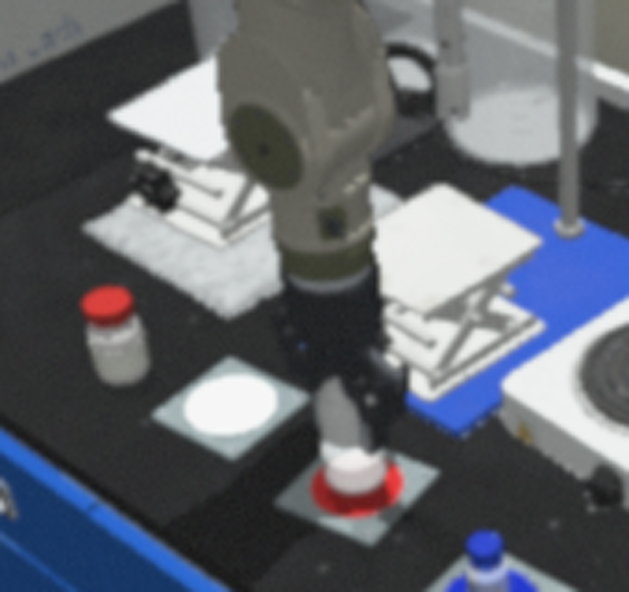

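```bash
python3 -m crank '[[0,10,-20,0,0,0,0],[-1,35,0,0,0,0,0],[-2,45,0,0,0,0,0],[-2,45,0,0,0,0,0],[-1,25,0,0,0,0,0],[0,10,10,0,0,0,0],[0,0,15,0,0,0,0],[0,0,10,0,0,0,0]]' ;python3 -m crank '[[0,0,0,0,0,0,0],[0,0,0,0,0,0,0],[0,0,0,0,0,0,0],[0,0,0,0,0,0,0],[0,0,0,0,0,0,0],[0,0,0,0,0,0,0],[0,0,0,0,0,0,0],[0,0,0,0,0,0,0]]'
python3 - <<'E'
from h import *
s=get_state();print(s["tcp_pos"],s["wrist_force"])
im=read_camera("wrist"); cv2.imwrite("pics/w15.png",im)
im=read_camera("scene"); cv2.imwrite("pics/s15.png",cv2.resize(im[60:220,90:260],None,fx=3.7,fy=3.7,interpolation=cv2.INTER_CUBIC))
E
```

```text
clock: 32.55
tcp_pos: [0.4645, 0.3093, 0.2226]
orientation: [-0.001, 0.002, 1.0, -0.001]
wrist_force: [-0.4, -0.2, -1.5]
finger_gap: 0.0465
clock: 33.55
tcp_pos: [0.4651, 0.3106, 0.2246]
orientation: [-0.0, 0.001, 1.0, -0.0]
wrist_force: [0.4, -0.2, -0.6]
finger_gap: 0.0466
[0.4650786  0.31060813 0.224611  ] [ 0.38329488 -0.22702802 -0.60901312]
```

View pics/w15.png

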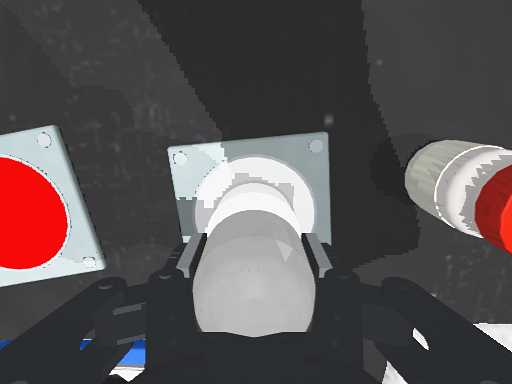

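View pics/s15.png

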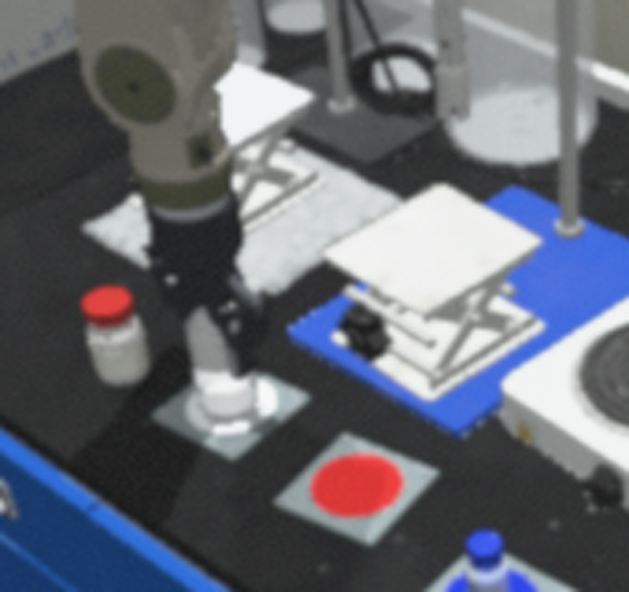

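```bash
python3 -m crank '[[0,0,4,0,0,0,0],[0,0,2,0,0,0,0],[0,0,0,0,0,0,0],[0,0,0,0,0,0,0],[0,0,0,0,0,0,1],[0,0,0,0,0,0,1],[0,0,0,0,0,0,1],[0,0,0,0,0,0,1]]';python3 -m crank '[[0,0,-10,0,0,0,1],[0,0,-30,0,0,0,1],[0,0,-40,0,0,0,1],[0,0,-30,0,0,0,1],[6,30,0,0,0,0,1],[10,45,0,0,0,0,1],[7,30,0,0,0,0,1],[2,14,0,0,0,0,1]]'
python3 - <<'E'
from h import *
print(get_state()["tcp_pos"])
im=read_camera("wrist"); cv2.imwrite("pics/w16.png",im)
im=read_camera("scene"); cv2.imwrite("pics/s16.png",cv2.resize(im[60:220,90:260],None,fx=3.7,fy=3.7,interpolation=cv2.INTER_CUBIC))
E
```

```text
clock: 34.65
tcp_pos: [0.4652, 0.3106, 0.2187]
orientation: [0.0, 0.002, 1.0, -0.0]
wrist_force: [-1.3, -0.0, 0.2]
finger_gap: 0.0851
clock: 35.65
tcp_pos: [0.44, 0.431, 0.3293]
orientation: [0.0, 0.001, 1.0, 0.0]
wrist_force: [-0.4, -0.7, 0.1]
finger_gap: 0.0858
[0.43995632 0.43103077 0.32925725]
```

View pics/w16.png

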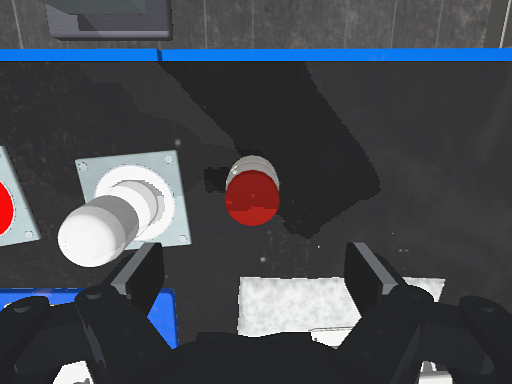

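View pics/s16.png

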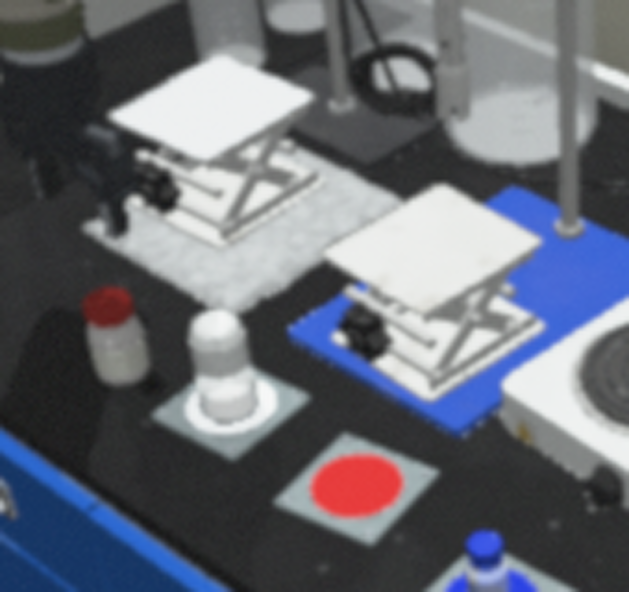

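White bottle is upright and centred on white. Back for the red bottle.

```bash
python3 -m crank '[[0,-1,40,0,0,0,1],[0,0,45,0,0,0,1],[0,0,30,0,0,0,1],[0,0,17,0,0,0,1],[0,0,0,0,0,0,1],[0,0,0,0,0,0,0],[0,0,0,0,0,0,0],[0,0,0,0,0,0,0]]' 40;python3 -m crank '[[0,0,0,0,0,0,0],[0,0,0,0,0,0,0],[0,0,0,0,0,0,0],[0,0,0,0,0,0,0],[0,0,-3,0,0,0,0],[0,0,-30,0,0,0,0],[0,0,-40,0,0,0,0],[0,0,-50,0,0,0,0]]' 40
python3 - <<'E'
from h import *
print(get_state()["tcp_pos"],get_state()["finger_gap"])
im=read_camera("scene"); cv2.imwrite("pics/s17.png",cv2.resize(im[60:220,90:260],None,fx=3.7,fy=3.7,interpolation=cv2.INTER_CUBIC))
E
```

```text
clock: 36.75
tcp_pos: [0.441, 0.4292, 0.1984]
orientation: [0.001, 0.001, 1.0, 0.001]
wrist_force: [-0.6, -0.7, 5.8]
finger_gap: 0.0446
clock: 37.75
tcp_pos: [0.4399, 0.4283, 0.3196]
orientation: [-0.001, 0.001, 1.0, -0.001]
wrist_force: [0.4, 0.6, -1.7]
finger_gap: 0.0444
[0.43993554 0.42828204 0.31961854] 0.04442150569038986
```

View pics/s17.png

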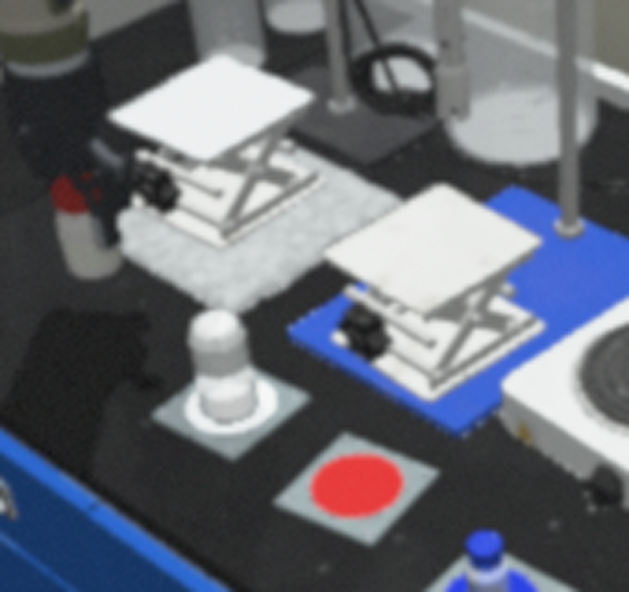

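```bash
python3 -m crank '[[0,0,-20,0,0,0,0],[0,-20,-10,0,0,0,0],[-5,-40,0,0,0,0,0],[-5,-50,0,0,0,0,0],[-5,-50,0,0,0,0,0],[-5,-50,0,0,0,0,0],[-4,-40,0,0,0,0,0],[0,-20,0,0,0,0,0]]';python3 -m crank '[[0,-10,10,0,0,0,0],[0,0,30,0,0,0,0],[0,0,40,0,0,0,0],[0,0,30,0,0,0,0],[0,0,20,0,0,0,0],[0,0,9,0,0,0,0],[0,0,0,0,0,0,0],[0,0,0,0,0,0,0]]'
python3 - <<'E'
from h import *
print(get_state()["tcp_pos"],get_state()["wrist_force"])
im=read_camera("wrist"); cv2.imwrite("pics/w18.png",im)
im=read_camera("scene"); cv2.imwrite("pics/s18.png",cv2.resize(im[60:220,90:260],None,fx=3.7,fy=3.7,interpolation=cv2.INTER_CUBIC))
E
```

```text
clock: 38.8
tcp_pos: [0.4629, 0.1558, 0.3491]
orientation: [-0.001, 0.003, 1.0, -0.0]
wrist_force: [0.6, 0.9, -1.2]
finger_gap: 0.0447
clock: 39.8
tcp_pos: [0.464, 0.1487, 0.2114]
orientation: [0.001, 0.001, 1.0, 0.0]
wrist_force: [0.5, -0.8, -0.9]
finger_gap: 0.0446
[0.46403788 0.14870592 0.21138391] [ 0.50453044 -0.83325472 -0.89976977]
```

View pics/w18.png

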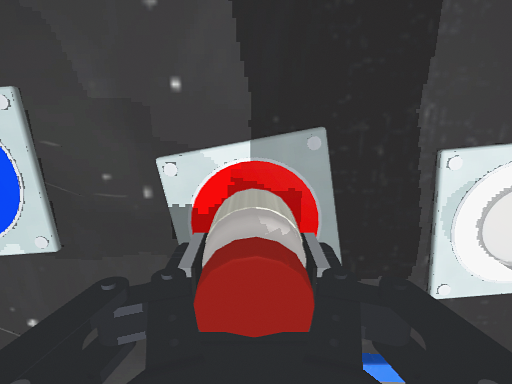

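View pics/s18.png

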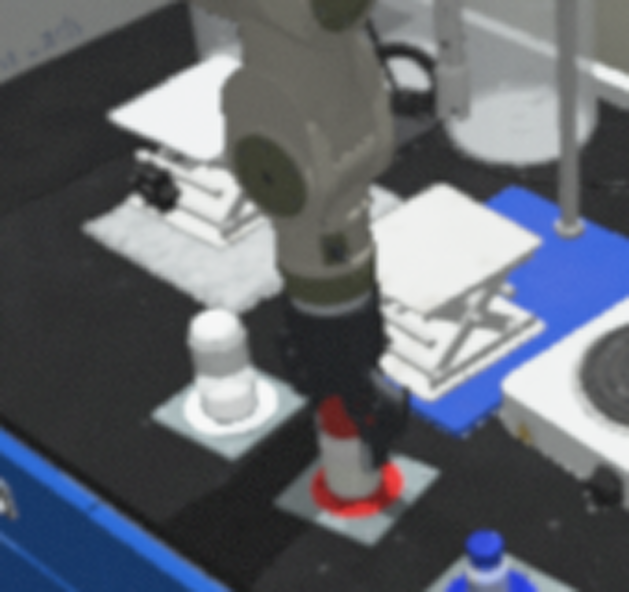

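```bash
python3 -m crank '[[0,0,4,0,0,0,0],[0,0,2,0,0,0,0],[0,0,0,0,0,0,0],[0,0,0,0,0,0,0],[0,0,0,0,0,0,0],[0,0,1,0,0,0,0],[0,0,0,0,0,0,0],[0,0,0,0,0,0,0]]'
```

```text
clock: 40.9
tcp_pos: [0.4637, 0.1486, 0.2044]
orientation: [0.0, 0.001, 1.0, -0.0]
wrist_force: [-2.6, -0.2, 6.6]
finger_gap: 0.0446
```

Light contact (6.6 N). Releasing and retreating clear of the scene to look from above.

```bash
python3 -m crank '[[0,0,0,0,0,0,1],[0,0,0,0,0,0,1],[0,0,0,0,0,0,1],[0,0,0,0,0,0,1],[0,0,-10,0,0,0,1],[0,0,-40,0,0,0,1],[0,0,-50,0,0,0,1],[0,0,-50,0,0,0,1]]';python3 -m crank '[[0,20,0,0,0,0,1],[0,50,0,0,0,0,1],[0,55,0,0,0,0,1],[0,55,0,0,0,0,1],[0,55,0,0,0,0,1],[0,50,0,0,0,0,1],[0,30,0,0,0,0,1],[0,0,0,0,0,0,1]]'
python3 - <<'E'
from h import *
print(get_state()["tcp_pos"])
im=read_camera("top"); cv2.imwrite("pics/t19.png",im)
cv2.imwrite("pics/c19a.png",cv2.resize(im[205:275,115:235],None,fx=6.6,fy=6.6,interpolation=cv2.INTER_CUBIC))
cv2.imwrite("pics/c19b.png",cv2.resize(im[175:275,235:415],None,fx=4.4,fy=4.4,interpolation=cv2.INTER_CUBIC))
im=read_camera("scene"); cv2.imwrite("pics/s19.png",cv2.resize(im[100:300,110:350],None,fx=3,fy=3,interpolation=cv2.INTER_CUBIC))
E
```

```text
clock: 41.9
tcp_pos: [0.4633, 0.1485, 0.3558]
orientation: [0.0, 0.002, 1.0, -0.0]
wrist_force: [0.6, -0.6, -0.8]
finger_gap: 0.0857
clock: 42.9
tcp_pos: [0.464, 0.4656, 0.3536]
orientation: [0.0, -0.0, 1.0, 0.0]
wrist_force: [0.1, 0.2, -0.2]
finger_gap: 0.0857
[0.46399307 0.46558743 0.35357642]
```

View pics/c19a.png

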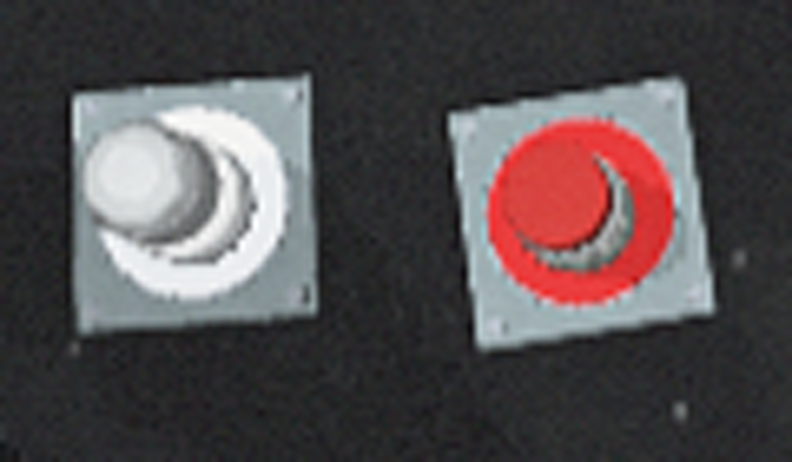

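View pics/c19b.png

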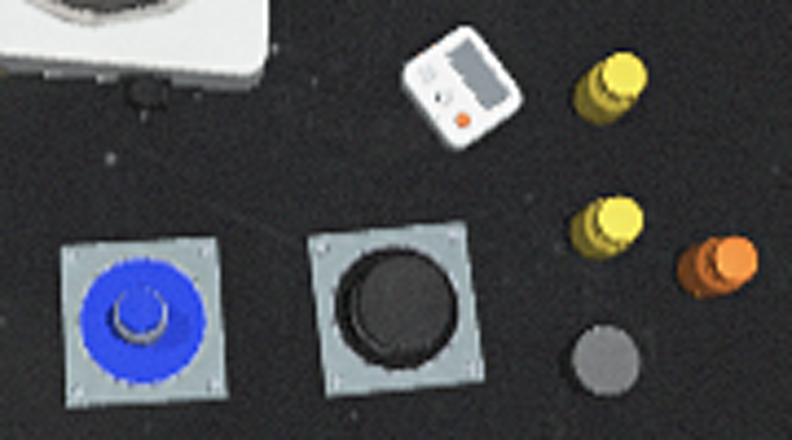

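View pics/s19.png

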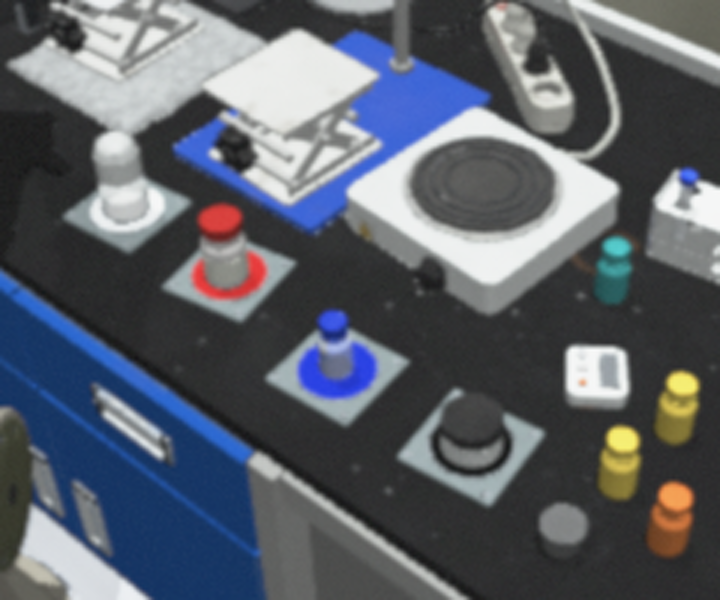

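Run:
```python
from h import *
c=calibration("top")
A=lambda x,y,z: ray(c,115+(x+.5)/6.6-.5,205+(y+.5)/6.6-.5,z)
B=lambda x,y,z: ray(c,235+(x+.5)/4.4-.5,175+(y+.5)/4.4-.5,z)
for n,p,s in [("red",A(555,193,.086),(.464,.1483)),("white",A(150,182,.0785),(.465,.310)),("black",B(406,303,.047),(.448,-.187)),("blue",B(143,309,.072),(.4375,-.0293))]:
    print(n,((p[:2]-s)*1000).round(1),"mm")
```

```text
red [-2.1 -0.1] mm
white [-0.6 -1.7] mm
black [-1.  -0.3] mm
blue [0.6 0.8] mm
```

All four are within about 2 mm of the disc centres and upright. The timer and stopper are at the same pixels as at the start. Handing in.

```bash
python3 -c "
from workcell import *
print(hand_in(), get_state()['clock'])"
```

```text
the job is handed in; nothing more can be done
the job is handed in; nothing more can be done
```

All four containers now stand upright on their own colours, and I handed the job in shortly after 43 s on the robot's clock. I did it as two swaps. The blue bottle waited at about (0.53, -0.11) while the black jar moved across, then the red bottle waited at about (0.44, 0.43) while the white bottle moved across.

- **Final position (top camera):** each container sits within about 2 mm of its disc centre: red 2.1 mm, white 1.8 mm, black 1.0 mm, blue 1.0 mm. The scene camera shows all four upright.
- **Bystanders:** the timer, the stopper and the coloured look-alikes near them are at the same pixels as at the start.
- **Forces:** the largest wrist force printed at the end of a move was about 8 N. The robot stood clear of everything at hand-in.
- **One disagreement:** the wrist camera's calibration put things 4–8 mm to one side of where the other cameras saw them. I relied on the top and scene cameras, which agreed with each other. I used the wrist view only to centre things between the fingers.

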